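Build up a grading-screen stack on the bench shaker and clamp it

ROBOT

A 6-joint arm with a two-finger parallel gripper is mounted at the origin on a cart in front of the work surface, level with it; the furniture and walls round the work are solid. World frame = base frame: x ahead of the robot, y to its left, z up, the work surface at z = 0. Lengths are in m, angles in rad, forces in N, time in s.
With the tool pointing down it reaches from about 0.275 to 0.875 m from the base axis. Payload 12.5 kg.
Tool frame: the origin (TCP) lies at the very end of the fingers, on their centre line; the grasp point (between the pads) lies 19 mm behind it; x points along the fingers, y is the direction in which the jaws open and shut, and the axes are right-handed (so a half turn about x gives the same grasp; the last joint's range is limited). The gripper opens to 85 mm and grips with 20 to 120 N. Pads are 22 mm wide; open, the fingers measure 114 mm over their backs; the gripper's body (76 mm by 85 mm) begins 54 mm behind the grasp point. The pads swing forward as they close: fully open they stand 13 mm farther back than shut.
Start: joints at [-0.085, 0.351, 1.652, -0, 1.139, -0.085], TCP at [0.55, 0, 0.231] pointing down, gripper open.
Joint ranges: [-2.75, 2.75], [-0.79, 2.1], [0.01, 2.65], [-1.57, 4.71], [0.07, 3.14], [-2.87, 2.87]. Speed limits (rad/s): [2.22, 2.22, 2.79, 3.14, 3.14, 3.14].

INTERFACE

Orientations are given as a 3x3 rotation matrix whose columns are the frame's x, y, z axes.
In Python, from bench import manip gives the robot as it stands. Calls block until the motion is done:
- manip.move_ptp(position, orientation): joint-space move of the TCP to a pose.
- manip.move_l(position, attitude=None, max_speed=0.15): straight line of the TCP; attitude=None keeps the orientation; max_speed is the mean speed in m/s.
- manip.move_j(angles): joint-space move.
- manip.set_gripper(opening, effort=None): opening from 0.0 (shut) to 1.0 (fully open); effort is the grip in N (None keeps the last); returns when the fingers have stopped.
- manip.dwell(seconds).
- manip.inverse_kinematics(position, orientation): joint angles nearest the present ones, or None.
- manip.grab_frame(name): name is "scene" or "side" or "wrist"; returns (picture, depth): 480x640x3 uint8, red, green, blue; 480x640 float32, m along the optical axis (not along the pixel's ray), 0 where there is no reading.
- manip.get_calibration(name): a dict with "camera_matrix" (3x3 intrinsics, pixels), "k1" (the pictures are not rectified: a ray, as slopes to the right and down, at radius r is drawn at 1 + k1 r^2 times it, then the intrinsics apply), "R" (3x3) and "t" (3): a world point X has camera coordinates R X + t. Camera axes: x right, y down, z forward; pixel columns grow to the right and rows downward; lengths in m; the calibration is good to about 2 mm. A picture is of the moment at which its call begins: read the wrist's pose just before it. get_calibration takes no time and is no camera call; for the wrist camera it gives the pose at the moment of the call.
A pose or a line that the arm cannot do raises manip.Unreachable and nothing moves.
- manip.sign_off(): hands the job in, once; it reports no verdict.
Trained networks look in the newest picture that a camera, given by its name, has taken for a name from the list of things; names that differ only in an ending like _2 or _b are one class to them, and where a whole thing is asked for, a point or a joint stands for the part that bears it (a point fixed in the world has none). Each returns a list of dicts, best first, with "confidence" (0 to 1); they miss things now and then, are a little off and sometimes report something else, mostly with a low value. They report only what shows in the picture. A call takes as long as a camera call.
- manip.look_for(camera, name): "at" ([x, y, z] in m, in world coordinates, good to about 4 mm: the middle of the surface that is visible of it).
Readings, each from a call of its own:
- manip.current_time(): time.
- manip.current_qpos(): joint angles.
- manip.current_joint_vel(): joint speeds.
- manip.current_joint_torque(): joint torques, N m.
- manip.current_ee_pos(): TCP position.
- manip.current_tcp_rot(): TCP orientation.
- manip.current_force(): force on the tool from outside, world axes, zero at the start.
- manip.current_ft_torque(): the same for the moment, N m.
- manip.current_grip_width(): opening from 0.0 (shut) to 1.0 (fully open).
Only numpy, scipy, OpenCV 4.12 (cv2) and the standard library are available. Lean on these libraries where they do the work, as an engineer would, in place of code of your own. Each camera call takes 0.05 s, during which the arm holds its last target. There are 200 camera calls.

TASK

Get the grain grading screens ready to run: on the collecting pan that stands on the shaker nest first the fine woven-wire screen, then the coarse slotted screen, which was left upside down after brushing and must go on right way up, each one fully home. Then slide the clamping bar up until the stack is held snugly between it and the fixed stop, and turn its wing knob clockwise until it is tight. Do not shift or knock over the other things on the bench.

Things in the scene. Friction and masses are not known exactly. Their poses are not given: they have to be found in the camera images.
- shaker: bench shaker, fixed: white housing 120 (its x) by 228 mm (its y), flat aluminium deck 54 mm above the worktop. Origin: centre of the underside, z up; its dial is on its +x side. On the deck along y: upright fixed stop (74 mm wide, 44 mm high, 9 mm thick, foot 20 mm behind) at the -y end, then the pan, then the sliding clamping bar at the +y end
- fixed_stop (a point): middle of the rubber face of the fixed stop, which looks along the shaker's +y; 22 mm above the deck; axes as the shaker's
- bar_face (a point): middle of the sliding clamping bar's rubber face, which looks along the shaker's -y towards the pan; 22 mm above the deck; axes as the shaker's. The bar is 74 mm wide, 44 mm high, 9 mm thick, on a carriage 50 mm wide and 14 mm high that reaches 75 mm behind the face (+y)
- clamp_bar (a joint): travel of the clamping bar in m: 0 = fully open (face 120 mm from the fixed stop's face), grows as it slides towards the fixed stop, up to 0.058; moves with 2 to 4 N when the knob is loose, held fast when the knob is tight
- knob_grip (a point): centre of the wing of the black clamp knob on the bar's carriage, 52 mm behind the bar's face and 56 mm above the deck: upright flat wing 12 mm thick (its x), 46 mm long (its y), its top 10 mm above this point, on a boss 24 mm across that reaches up to 8 mm below this point. Turns with the knob; z up
- clamp_knob (a joint): turn of the clamp knob in rad, growing clockwise seen from above: 0 = loose, with the wing along the shaker's y; the brake bites from about 0.55, is tight from 0.85, and the knob stops at 1.4. It stays where it is left; turning takes under 0.5 N m
- pan: collecting pan standing loose on the shaker's deck: steel, open at the top, 60 mm (its x) by 78 mm (its y), 32 mm high, walls 3 mm, so the mouth is 54 by 72 mm. Origin: centre of the underside; z up. Mass about 0.2 kg
- fine_screen: fine screen, right way up: steel frame 60 (its x) by 78 (its y) by 46 mm high, 0.16 kg, fine wire mesh. Upper 32 mm: straight frame, 3 mm walls, mouth 54 by 72; lower 14 mm: tapered skirt, 50 by 68 at the frame, 45 by 63 at the foot, nests in the mouth below until the frame's edge rests on that rim. Origin: centre of the foot; z to the mouth. Home on the pan: origin 18 mm above the pan's
- coarse_screen: coarse screen: frame exactly like the fine screen's, but a steel plate with wide slots in place of the mesh. Starts upside down, mouth on the worktop: z axis down, origin (centre of the skirt's foot) 46 mm above the worktop. It stands steadily on a 60 by 32 mm end face of its frame, or on a side face. Home on the fine screen: origin 32 mm above the fine screen's, z up
- wash_bottle: bystander: squeeze wash bottle, about 62 mm across, 166 mm to the cap and 202 mm to the spout, standing; origin under its base, whose centre is 16 mm from it along its y
- sample_jar_blue: bystander: white jar with a blue lid, 68 mm across, 115 mm high, standing; origin centre of its base
- sample_jar_brown: bystander: small brown jar with a black lid, 45 mm across, 75 mm high, standing; origin centre of its base
- carton: bystander: small brown carton, 61 by 60 by 62 mm high; origin centre of its base
- wire_brush: bystander: bench brush with a wooden handle, 40 by 265 (its y) by 54 mm, lying; origin centre of its underside
- parts_case: fixed obstacle: parts case with a closed lid, 85 (its x) by 112 mm (its y), 42 mm high; origin centre of its base
- machine_vice: fixed obstacle: small vice, x from -28 to 28 and y from -65 to 61 mm about its origin on the worktop, 46 mm high
- guard_corner (a point): lower front corner nearest the working area of the grain mill's clear upright guard panel, a fixed obstacle: from here the panel runs 480 mm towards world -y and 730 mm up; below it the mill's drawer fronts stand 40 mm nearer to the robot, from 45 mm farther in -y on, 106 mm high. Axes as the world's

How it is judged:
At the end, for the whole second after the job is handed in: Fine screen home on the pan, coarse on the fine: upright, level to 0.08 rad, concentric to 5 mm, height to 2.5 mm; pan on the deck, within 25 mm of the middle line, gaps to fixed stop and clamping bar 3.5 mm or less; knob at 0.85 rad or more; all at rest (z of fine_screen in the frame of pan between 0.015 and 0.0205 m and horizontal distance between fine_screen and pan below 0.005 m and angle between each of fine_screen, coarse_screen's own z axis and vertical below 0.08 rad and z of coarse_screen in the frame of fine_screen between 0.029 and 0.0345 m and horizontal distance between coarse_screen and fine_screen below 0.005 m and angle between pan's own z axis and vertical below 0.05 rad and y of pan in the frame of fixed_stop between 0.034 and 0.0425 m and y of pan in the frame of bar_face between -0.0425 and -0.034 m and x of pan in the frame of fixed_stop between -0.025 and 0.025 m and value of joint clamp_knob above 0.85 rad and linear speed of each of pan, fine_screen, coarse_screen below 0.02 m/s); the robot touches nothing.
It fails at once if one of the other loose things (bottle, jars, carton, brush) is shifted by more than 30 mm or tipped over ((distance of wash_bottle from where it was at the start of the episode above 0.03 m or angle between wash_bottle's own z axis and vertical above 0.35 rad) or (distance of sample_jar_blue from where it was at the start of the episode above 0.03 m or angle between sample_jar_blue's own z axis and vertical above 0.35 rad) or (distance of sample_jar_brown from where it was at the start of the episode above 0.03 m or angle between sample_jar_brown's own z axis and vertical above 0.35 rad) or (distance of carton from where it was at the start of the episode above 0.03 m or angle between carton's own z axis and vertical above 0.35 rad) or (distance of wire_brush from where it was at the start of the episode above 0.03 m or angle between wire_brush's own z axis and vertical above 0.35 rad)).
It also fails if it takes over 72 s, if anything falls off the work surface, if the arm or the gripper's body presses on something with over 40 N, if the wrist force passes 120 N, or if a joint passes its speed limit or range.

## Working session

There is one attempt and no reset: what is moved stays moved. The work goes in short steps, each a Python script; the robot and the scene stay as the last script left them, time stands still between calls to the robot, and variables do not carry over. Pictures are saved under pics/ and viewed, on a budget of 10 in all, crops included, one or two more only if the job needs it, and the job is handed in when it is done.

```bash
ls; mkdir -p pics
cat > h.py <<'E'
import numpy as np, cv2
from bench import manip
def snap(cam,fn=None):
    c=manip.get_calibration(cam); p,d=manip.grab_frame(cam)
    if fn: cv2.imwrite('pics/'+fn,cv2.cvtColor(p,cv2.COLOR_RGB2BGR))
    return p,d,c
def cloud(d,c):
    K=np.array(c["camera_matrix"]);k1=c["k1"];h,w=d.shape
    u,v=np.meshgrid(np.arange(w),np.arange(h))
    x=(u-K[0,2])/K[0,0];y=(v-K[1,2])/K[1,1]
    xu,yu=x.copy(),y.copy()
    for _ in range(8):
        s=1+k1*(xu**2+yu**2); xu=x/s;yu=y/s
    P=np.stack([xu*d,yu*d,d],-1)
    X=(P-np.array(c["t"]))@np.array(c["R"])
    X[d<=0]=np.nan
    return X
def proj(X,c):
    K=np.array(c["camera_matrix"]);q=np.array(c["R"])@np.asarray(X)+np.array(c["t"])
    x,y=q[:2]/q[2];s=1+c["k1"]*(x*x+y*y)
    return K[0,0]*x*s+K[0,2],K[1,1]*y*s+K[1,2]
def down(a):
    # tool x down, jaw axis y at world angle a
    x=np.array([0,0,-1.]);y=np.array([np.cos(a),np.sin(a),0]);return np.stack([x,y,np.cross(x,y)],1)
E
python3 - <<'E'
from h import *
print(manip.current_time())
for cam in("scene","side"):
    p,d,c=snap(cam,cam+'0.png')
    np.savez(cam+'0.npz',p=p,d=d,R=c["R"],t=c["t"],K=c["camera_matrix"],k1=c["k1"])
    print(cam,np.round(-np.array(c["R"]).T@np.array(c["t"]),3))
    for n in "shaker pan fine_screen coarse_screen clamp_knob clamp_bar fixed_stop bar_face knob_grip wash_bottle sample_jar_blue sample_jar_brown carton wire_brush parts_case machine_vice guard_corner".split():
        try:
            r=manip.look_for(cam,n)
            print(n,[(np.round(q["at"],3).tolist(),round(q["confidence"],2),[round(z) for z in proj(q["at"],c)]) for q in r[:2]])
        except Exception as e: print(n,e)
print(manip.current_time())
E
```

```text
pics
0.0
scene [-0.617  0.59   1.079]
shaker [([0.69, -0.004, 0.042], 0.8, [266, 239])]
pan []
fine_screen [([0.443, 0.076, 0.032], 0.54, [281, 300])]
coarse_screen [([0.521, 0.205, 0.032], 0.87, [223, 298])]
clamp_knob []
clamp_bar []
fixed_stop [([0.685, -0.004, 0.044], 0.88, [267, 239])]
bar_face []
knob_grip [([0.368, -0.173, 0.09], 0.71, [377, 268]), ([0.444, 0.075, 0.029], 0.65, [281, 300])]
wash_bottle [([0.739, 0.108, 0.088], 0.58, [223, 229])]
sample_jar_blue [([0.37, -0.172, 0.095], 0.58, [377, 266])]
sample_jar_brown [([0.71, 0.226, 0.051], 0.78, [189, 257])]
carton [([0.379, -0.271, 0.054], 0.73, [403, 265])]
wire_brush [([0.374, -0.519, 0.056], 0.74, [472, 238]), ([0.377, -0.269, 0.055], 0.53, [403, 265])]
parts_case []
machine_vice []
guard_corner it knows: bar_face, carton, clamp_bar, clamp_knob, coarse_screen, fine_screen, fixed_stop, knob_grip, machine_vice, pan, parts_case, sample_jar_blue, sample_jar_brown, shaker, wash_bottle, wire_brush
side [0.624 0.76  0.746]
shaker [([0.569, -0.046, 0.077], 0.69, [323, 285]), ([0.61, -0.012, 0.057], 0.57, [305, 304])]
pan [([0
[... 430 characters left out ...]
, 0.076], 0.93, [325, 285])]
knob_grip []
wash_bottle [([0.76, 0.128, 0.097], 0.56, [224, 344])]
sample_jar_blue [([0.658, -0.067, 0.068], 0.73, [282, 285]), ([0.405, -0.152, 0.081], 0.61, [391, 251])]
sample_jar_brown [([0.722, 0.236, 0.06], 0.76, [245, 407])]
carton [([0.41, -0.292, 0.065], 0.63, [379, 224])]
wire_brush [([0.559, -0.049, 0.106], 0.67, [328, 274]), ([0.37, -0.462, 0.058], 0.63, [382, 194])]
parts_case [([0.609, -0.012, 0.057], 0.48, [306, 304])]
machine_vice []
guard_corner it knows: bar_face, carton, clamp_bar, clamp_knob, coarse_screen, fine_screen, fixed_stop, knob_grip, machine_vice, pan, parts_case, sample_jar_blue, sample_jar_brown, shaker, wash_bottle, wire_brush
1.7
```

View pics/scene0.png

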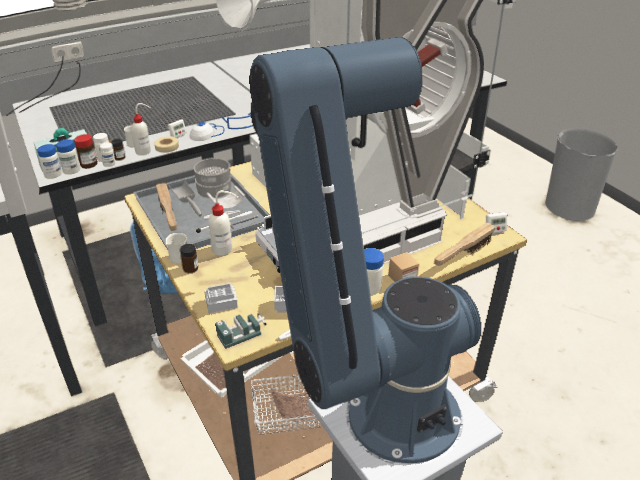

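View pics/side0.png

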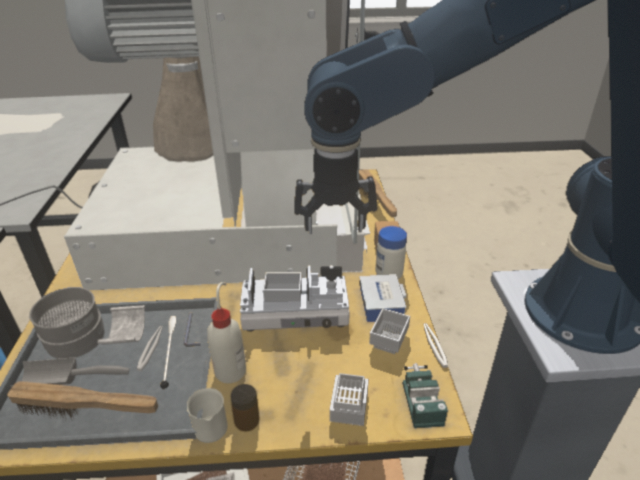

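Run:
```python
from h import *
# merged top-down map (max height) at 2 mm/px; x 0.25..0.95 up, y 0.45..-0.35
pts=[];col=[]
for cam in("scene","side"):
    z=np.load(cam+'0.npz');X=cloud(z['d'],dict(camera_matrix=z['K'],k1=float(z['k1']),R=z['R'],t=z['t']))
    m=np.isfinite(X[...,0]);pts.append(X[m]);col.append(z['p'][m])
P=np.vstack(pts);C=np.vstack(col)
k=(P[:,2]>-.02)&(P[:,2]<.26)&(P[:,0]>.25)&(P[:,0]<.9)&(P[:,1]>-.35)&(P[:,1]<.4)
P=P[k];C=C[k];o=np.argsort(P[:,2]);P=P[o];C=C[o]
s=1000
im=np.zeros((650,750,3),np.uint8)
r=((.9-P[:,0])*s).astype(int);cc=((.4-P[:,1])*s).astype(int)
h=np.clip(P[:,2]/.2*255,0,255).astype(np.uint8)
hc=cv2.applyColorMap(h[:,None],cv2.COLORMAP_JET)[:,0]
for dr in(0,1):
  for dc in(0,1): im[np.clip(r+dr,0,649),np.clip(cc+dc,0,749)]=hc
for i in range(0,750,50): cv2.line(im,(i,0),(i,650),(90,90,90) if i%100 else (200,200,200),1)
for i in range(0,650,50): cv2.line(im,(0,i),(750,i),(90,90,90) if i%100 else (200,200,200),1)
cv2.imwrite('pics/map0.png',im[:600])
```

```text
(no output)
```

View pics/map0.png

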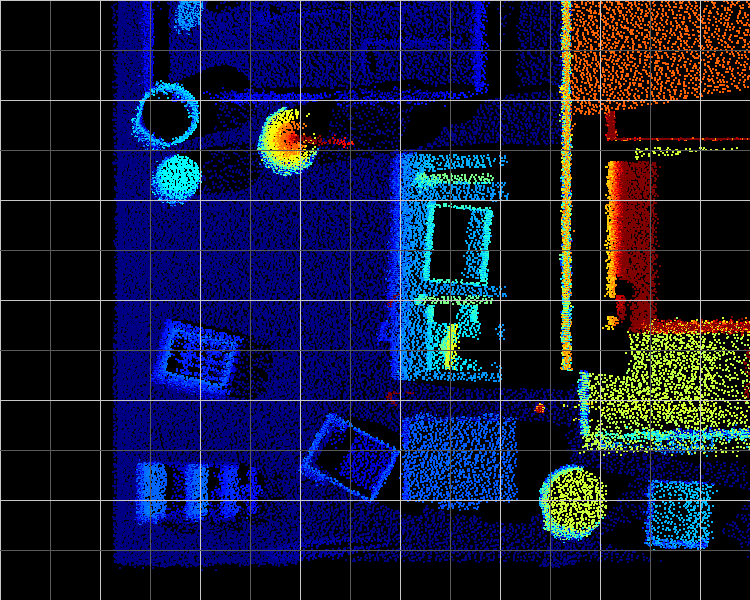

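The scene view is mostly blocked by the arm. The side view shows:
- The shaker is at about (297,300), with its fixed stop on the left (world +x), the pan at (282,285) and the knob at (331,272).
- The fine screen is at (389,331) next to the parts case, and the upside-down coarse screen is at (349,400).
- The height map gives the pan at about (.656,-.058), fine at (.443,.05), coarse at (.543,.202) and the knob at about (.555,-.05).

Next I fit rectangles and take a wrist look from above.

```bash
cat >> h.py <<'E'
from scipy.optimize import least_squares
def fitrect(P,c0,yaw0,a,b,zlo,zhi,r=.06):
    """fit outline a(x) by b(y) rectangle to points; yaw = angle of its x axis"""
    k=(P[:,2]>zlo)&(P[:,2]<zhi)&(np.hypot(P[:,0]-c0[0],P[:,1]-c0[1])<r); Q=P[k,:2]
    if len(Q)<30: return None
    Q=Q[np.random.default_rng(0).permutation(len(Q))[:3000]]
    def f(p):
        d=Q-p[:2];c,s=np.cos(p[2]),np.sin(p[2])
        u=np.abs(d[:,0]*c+d[:,1]*s)-a/2;v=np.abs(-d[:,0]*s+d[:,1]*c)-b/2
        return np.where((u>0)&(v>0),np.hypot(u,v),np.maximum(u,v))
    best=min((least_squares(f,[c0[0],c0[1],y],loss='soft_l1',f_scale=.002) for y in yaw0+np.array([-.3,-.1,.1,.3])),key=lambda r:r.cost)
    return np.round(best.x,4),len(Q),round(float(np.median(np.abs(best.fun)))*1000,2),np.round(np.median(P[k,2]),4)
def wristcloud(fn=None):
    p,d,c=snap("wrist",fn);X=cloud(d,c);m=np.isfinite(X[...,0]);return X[m]
def tilt(al,yaw):
    """tool tilted al from down towards heading yaw; jaw horizontal"""
    f=np.array([np.cos(yaw),np.sin(yaw),0]);x=np.cos(al)*np.array([0,0,-1.])+np.sin(al)*f
    y=np.array([-np.sin(yaw),np.cos(yaw),0]);return np.stack([x,y,np.cross(x,y)],1)
E
cat > fits.py <<'E'
from h import *
def allfits(P,tag):
    print(tag)
    print(' pan',fitrect(P,(.656,-.058),np.pi/2,.057,.075,.078,.094))
    print(' fine',fitrect(P,(.443,.05),np.pi/2+np.deg2rad(-30)+np.pi/2*0+0 if 0 else np.arctan2(.047,-.026)*0+np.deg2rad(-30+0),.057,.075,.038,.054))
    print(' coarse',fitrect(P,(.543,.202),0.2*-1,.055,.073,.026,.038))
    print(' coarse foot',fitrect(P,(.543,.202),-.2,.042,.060,.041,.052))
    for n,(zl,zh,xl,xh,yl,yh) in dict(knob=(.106,.13,.52,.59,-.09,-.02),bar=(.092,.104,.58,.62,-.1,-.02),stop=(.092,.104,.7,.75,-.1,-.02)).items():
        k=(P[:,2]>zl)&(P[:,2]<zh)&(P[:,0]>xl)&(P[:,0]<xh)&(P[:,1]>yl)&(P[:,1]<yh);Q=P[k]
        if len(Q)>20: print(' ',n,len(Q),np.round(np.percentile(Q,[2,50,98],axis=0),4).tolist(),'slope dx/dy',np.round(np.polyfit(Q[:,1],Q[:,0],1)[0],3))
E
python3 - <<'E'
from fits import *
for cam in("scene","side"):
    z=np.load(cam+'0.npz');X=cloud(z['d'],dict(camera_matrix=z['K'],k1=float(z['k1']),R=z['R'],t=z['t']))
    allfits(X[np.isfinite(X[...,0])],cam)
R=tilt(0,0)
print(manip.current_tcp_rot().round(2).tolist() if hasattr(manip.current_tcp_rot(),'round') else manip.current_tcp_rot())
manip.move_ptp([.52,.05,.36],R)
c=manip.get_calibration("wrist");print('wristcam',np.round(-np.array(c["R"]).T@np.array(c["t"]),3))
P=wristcloud('w1.png');allfits(P,'wrist');np.save('w1.npy',P)
print(manip.current_time(),np.round(manip.current_qpos(),2))
for nm,p,al,yaw in [('c1',[.54,.2,.0],-.26,-1.7),('c1b',[.54,.2,.0],-.26,1.4),('c1c',[.54,.2,.0],0,1.4),('stand',[.56,.08,.06],1.31,0),('re',[.5,.08,.06],-.6,0),('re55',[.55,.08,.06],-.6,0),('fin',[.65,-.058,.134],.97,0),('fine',[.443,.05,.02],0,1.0),('knobturn',[.6,-.05,.1],0,-1.1)]:
    q=manip.inverse_kinematics(p,tilt(al,yaw));print(nm,None if q is None else np.round(q,2))
E
```

```text
scene
 pan None
 fine (array([ 0.4395,  0.0531, -0.5089]), 74, 1.46, np.float64(0.0434))
 coarse (array([ 0.5373,  0.2062, -0.2392]), 354, 4.15, np.float64(0.0312))
 coarse foot (array([ 0.5393,  0.2067, -0.2131]), 98, 1.26, np.float64(0.0435))
side
 pan (array([ 0.656 , -0.0568,  1.4963]), 368, 1.03, np.float64(0.0846))
 fine (array([ 0.4423,  0.0489, -0.5005]), 406, 1.15, np.float64(0.0438))
 coarse (array([ 0.5429,  0.204 , -0.2413]), 844, 3.77, np.float64(0.0321))
 coarse foot (array([ 0.5426,  0.2024, -0.2393]), 225, 1.1, np.float64(0.0451))
  knob 181 [[0.5321, -0.0565, 0.1065], [0.5545, -0.0486, 0.1164], [0.5756, -0.045, 0.1231]] slope dx/dy -1.687
  bar 90 [[0.5961, -0.0906, 0.0931], [0.6004, -0.0552, 0.0983], [0.6047, -0.0216, 0.1013]] slope dx/dy 0.015
  stop 104 [[0.7176, -0.0908, 0.093], [0.7217, -0.0547, 0.0976], [0.7264, -0.0206, 0.1007]] slope dx/dy 0.011
[[-0.0, 1.0, 0.0], [0.0, 0.0, -1.0], [-1.0, -0.0, -0.0]]
wristcam [0.441 0.05  0.503]
wrist
 pan (array([ 0.6548, -0.0574,  1.4871]), 780, 0.82, np.float64(0.0855))
 fine (array([ 0.4409,  0.0471, -0.4983]), 738, 1.27
[... 231 characters left out ...]
514, 0.1198], [0.5718, -0.0463, 0.1219]] slope dx/dy -0.95
  bar 409 [[0.5942, -0.089, 0.0924], [0.5971, -0.0552, 0.0982], [0.6034, -0.0216, 0.1001]] slope dx/dy 0.015
  stop 380 [[0.7153, -0.0854, 0.0922], [0.719, -0.0536, 0.0967], [0.7241, -0.0216, 0.0993]] slope dx/dy 0.019
3.075 [ 0.01  0.2   1.54 -0.    1.41 -1.56]
c1 [ 0.16  0.7   1.79  0.44  0.62 -0.07]
c1b [ 0.38  0.78  1.61 -0.28  0.9  -2.4 ]
c1c [ 0.27  0.72  1.72 -0.    0.7  -2.7 ]
stand [0.11 0.9  2.31 3.25 1.38 1.58]
re [ 0.05  0.8   1.49  0.03  1.45 -1.53]
re55 [ 0.05  0.88  1.33  0.03  1.54 -1.53]
fin [-0.24  0.52  2.08  2.68  0.46  1.85]
fine [ 0.01  0.53  2.05 -0.    0.55 -2.56]
knobturn [-0.16  0.6   1.62 -0.    0.92 -0.63]
```

View pics/w1.png

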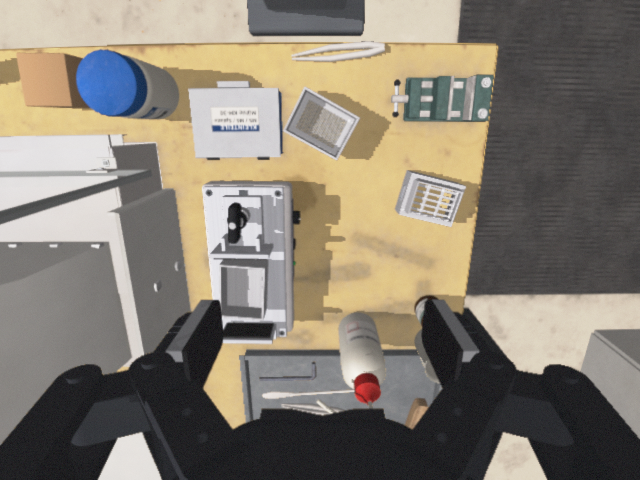

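The wrist view confirms the layout: pan at (243,288), knob at (237,220), fine screen at (322,125), coarse screen upside down at (432,198). The fits agree to 1–3 mm, so I'll pick the fine screen, with a close look on the way.

```bash
cat > s1.py <<'E'
from fits import *
F=np.array([.441,.0475])
manip.move_ptp([F[0],F[1],.15],tilt(0,1.07))
P=wristcloud()
r=fitrect(P,F,-.5,.057,.075,.036,.056);print(r)
x,y,a=r[0]
assert np.hypot(x-F[0],y-F[1])<.008 and abs(a+.5)<.15
R=tilt(0,a+np.pi/2)
manip.move_ptp([x,y,.08],R);manip.move_l([x,y,.007],max_speed=.1)
manip.set_gripper(0.0,50);print('w',manip.current_grip_width())
manip.move_l([x,y,.2],max_speed=.25)
print('w',manip.current_grip_width(),manip.current_time())
hd=1.488-np.pi/2
manip.move_ptp([.655,-.0575,.20],tilt(0,hd))
P=wristcloud('w2.png');allfits(P,'over pan')
print(manip.current_ee_pos(),manip.current_force(),manip.current_time())
E
python3 s1.py
```

```text
(array([ 0.4406,  0.0463, -0.5067]), 2771, 1.25, np.float64(0.0451))
w 0.6977551121593685
w 0.6926606728318545 6.6833
over pan
 pan (array([ 0.6544, -0.0578,  1.4859]), 1058, 0.81, np.float64(0.086))
 fine None
 coarse (array([ 0.5427,  0.2007, -0.2311]), 3000, 3.47, np.float64(0.0323))
 coarse foot (array([ 0.542 ,  0.1989, -0.2512]), 912, 0.81, np.float64(0.0451))
  knob 1583 [[0.5309, -0.06, 0.117], [0.5515, -0.0535, 0.1202], [0.573, -0.0473, 0.122]] slope dx/dy -1.044
  bar 1344 [[0.5944, -0.0891, 0.0932], [0.5985, -0.0549, 0.0982], [0.6035, -0.0219, 0.1001]] slope dx/dy 0.014
  stop 145 [[0.7163, -0.0895, 0.0927], [0.72, -0.0628, 0.0972], [0.7251, -0.0312, 0.0993]] slope dx/dy -0.0
[ 0.65414174 -0.05681682  0.19939403] [ 0.28695172  0.57290051 -2.09180399] 7.675
```

```bash
cat > s2.py <<'E'
from fits import *
R=tilt(0,1.486-np.pi/2)
x,y=.6546,-.0578
manip.move_l([x,y,.10],R,max_speed=.2)
f0=np.array(manip.current_force())
for z in(.088,.083,.080,.0785):
    manip.move_l([x,y,z],max_speed=.06);f=np.array(manip.current_force())-f0
    print(z,f.round(1),np.round(manip.current_ee_pos(),4))
    if f[2]>12: break
manip.set_gripper(.9)
manip.move_l([x,y,.2],max_speed=.25)
manip.move_ptp([.60,-.03,.26],R)
P=wristcloud('w3.png')
print('pan',fitrect(P,(.655,-.058),np.pi/2,.057,.075,.078,.094));print('fine rim',fitrect(P,(.655,-.058),1.486,.057,.075,.105,.13,.055))
print(manip.current_time())
# IK chain for coarse
h=-.237-np.pi/2;
for al in(-.26,0,.4,.8,1.31):
    print(al,np.round(manip.inverse_kinematics([.53,.17,.06],tilt(al,h)),2) if manip.inverse_kinematics([.53,.17,.06],tilt(al,h)) is not None else None)
print('re',manip.inverse_kinematics([.53,.17,.06],tilt(-.6,h)))
for al in(.6,.7,.8,.97): print('fin',al,manip.inverse_kinematics([.65,-.058,.134],tilt(al,-.08)))
E
python3 s2.py
```

```text
0.088 [-0.7  1.  -0.7] [ 0.6545 -0.0578  0.088 ]
0.083 [-0.3  0.3 -0.1] [ 0.6544 -0.0578  0.0827]
0.08 [ 0.1 -0.3 -0.7] [ 0.6546 -0.0578  0.0799]
0.0785 [-5.6 -0.4 10.3] [ 0.6547 -0.0578  0.0797]
pan (array([ 0.6517, -0.0534,  1.5564]), 3000, 7.69, np.float64(0.0882))
fine rim (array([ 0.6554, -0.0575,  1.4996]), 1789, 0.61, np.float64(0.1172))
10.8583
-0.26 [0.11 0.57 1.85 0.4  0.68 0.04]
0 [ 0.23  0.59  1.76 -0.    0.79  0.46]
0.4 [ 0.38  0.71  1.6  -0.36  1.1   0.83]
0.8 [ 0.48  0.88  1.42 -0.57  1.45  0.98]
1.31 [ 0.55  1.13  1.22 -0.79  1.88  1.02]
re [-0.04430153  0.60099941  1.92977452  0.96389919  0.7405225  -0.5838202 ]
fin 0.6 [-0.1842442   0.47287595  1.88883111  0.31372162  0.19155828 -1.96527524]
fin 0.7 None
fin 0.8 [-0.19338664  0.48176904  2.00476859  2.61862192  0.16322953  2.0088247 ]
fin 0.97 [-0.20085119  0.52239726  2.0835722   2.90676476  0.44161673  1.71526041]
```

View pics/w3.png

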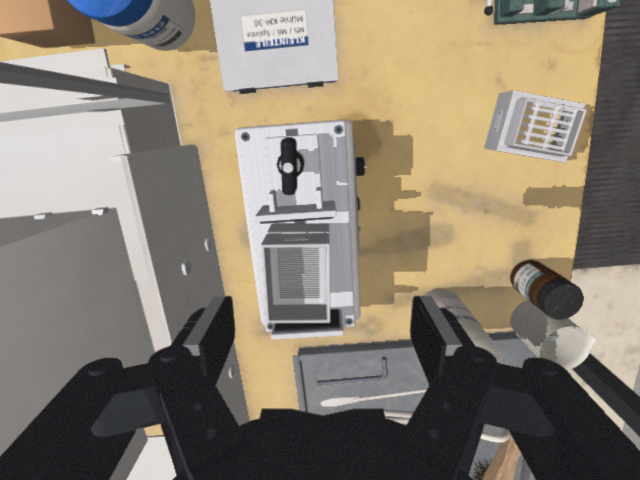

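The fine screen is home: its rim is at z 0.117, with 0.118 expected. The picture shows it nested in the pan at (297,280) and the coarse screen at (540,125). Next I grip the coarse screen and stand it on its end face.

```bash
cat > s3.py <<'E'
from fits import *
def T(R,p): M=np.eye(4);M[:3,:3]=R;M[:3,3]=p;return M
up=np.array([0,0,1.])
manip.move_ptp([.53,.19,.2],tilt(0,-.237-np.pi/2))
P=wristcloud()
r=fitrect(P,(.541,.201),-.24,.042,.060,.041,.052);print(r)
cx,cy,a=r[0]; assert np.hypot(cx-.541,cy-.201)<.008
hd=a-np.pi/2; h=np.array([np.cos(hd),np.sin(hd),0]); c=np.array([cx,cy,0])
A=T(np.stack([np.cross(h,-up),h,-up],1),c+.046*up)
a1=-.26; G=T(tilt(a1,hd),c+.012*h+.001*up)
X=np.linalg.inv(G)@A
S=T(np.stack([np.cross(up,h),up,h],1),c-.012*h+.0395*up)
W=S@np.linalg.inv(X)
W2=W.copy();W2[2,3]+=.1
L=G.copy();L[2,3]+=.14
q=[manip.inverse_kinematics(M[:3,3],M[:3,:3]) for M in(G,L,W2,W)]
for v in q: print(np.round(v,2) if v is not None else None)
assert all(v is not None for v in q)
manip.move_ptp(G[:3,3]+[0,0,.07],G[:3,:3])
manip.move_l(G[:3,3],max_speed=.1)
manip.set_gripper(0.0,60);print('w',manip.current_grip_width())
manip.move_l(L[:3,3],max_speed=.2)
manip.move_ptp(W2[:3,3],W2[:3,:3])
print(manip.current_grip_width(),manip.current_time())
p,d,c_=snap('side','side1.png')
f0=np.array(manip.current_force())
manip.move_l(W[:3,3]+[0,0,.008],max_speed=.12)
for dz in(.004,.001,-.001,-.003):
    manip.move_l(W[:3,3]+[0,0,dz],max_speed=.04);f=np.array(manip.current_force())-f0
    print(dz,f.round(1),np.round(manip.current_ee_pos()-W[:3,3],4))
    if f[2]>5: break
np.savez('stand.npz',S=S,W=W,h=h)
print(manip.current_time())
E
python3 s3.py; cd pics; python3 -c "
import cv2;i=cv2.imread('side1.png');cv2.imwrite('side1c.png',cv2.resize(i[150:480,150:560],None,fx=1.5,fy=1.5))"
```

```text
(array([ 0.5418,  0.2013, -0.2349]), 785, 0.9, np.float64(0.0461))
[0.15 0.69 1.82 0.45 0.58 0.01]
[0.15 0.45 1.77 0.33 0.84 0.17]
[ 0.55  0.99  1.25 -0.83  1.95  0.93]
[ 0.55  1.15  1.21 -0.8   1.88  1.02]
w 0.6944181406751924
0.6864045155434231 16.3917
0.004 [-0.3  0.4 -0.7] [0.     0.     0.0042]
0.001 [1.2 0.6 0.9] [-0.0001 -0.      0.0009]
-0.001 [1.4 0.5 4.6] [ 0.0002  0.     -0.0005]
-0.003 [-2.3  1.7 17.8] [ 0.0002  0.0002 -0.0005]
18.3583
```

View pics/side1c.png

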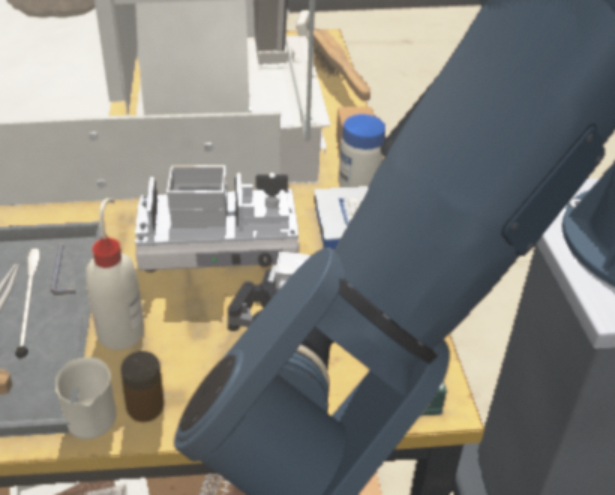

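Contact came at the expected height, so the screen is standing on its end. I release it, look, and plan the regrasp.

```bash
cat > s4.py <<'E'
from fits import *
z=np.load('stand.npz');S,W,h=z['S'],z['W'],z['h']
manip.set_gripper(.95)
p=W[:3,3]-.085*W[:3,0]; manip.move_l(p,max_speed=.2); manip.move_l(p+[0,0,.12],max_speed=.3)
manip.move_ptp([.52,.16,.26],tilt(0,np.arctan2(h[1],h[0])))
P=wristcloud('w4.png');np.save('w4.npy',P)
fc=S[:3,3]-.030*h
k=(np.hypot(*(P[:,:2]-fc[:2]).T)<.07)&(P[:,2]>.03); Q=P[k]
s=np.array([-h[1],h[0],0])
t=Q[Q[:,2]>.068]; print('expected',fc,'top n',len(t),np.percentile(t[:,2],[5,50,95]).round(4))
print('along h',np.percentile((t-fc)@h,[1,50,99]).round(4),'side',np.percentile((t-fc)@s,[1,50,99]).round(4))
g=t[np.abs((t-fc)@h)<.03]; print('endface fit',fitrect(t,fc,np.arctan2(s[1],s[0]),.060,.032,.073,.085))
print(cv2.minAreaRect(((t[t[:,2]>.0745][:,:2])*1000).astype(np.float32)))
hd=np.arctan2(h[1],h[0])
for a2 in(-.9,-1.0,-1.07):
    R=tilt(a2,hd);pc=fc.copy();pc[2]=.055
    for b in(-.025,.07): 
        q=manip.inverse_kinematics(pc-b*R[:,0],R);print(a2,b,None if q is None else np.round(q,2))
    for zz in(.134,.24):
        Rf=tilt(a2+np.pi/2,-.075);q=manip.inverse_kinematics(np.array([.639,-.0563,zz])+.025*Rf[:,0],Rf);print('  fin',zz,None if q is None else np.round(q,2))
print(manip.current_time())
E
python3 s4.py
```

```text
expected [0.55157532 0.24214658 0.0395    ] top n 4336 [0.0714 0.0792 0.3571]
along h [0.0314 0.0637 0.0694] side [-0.028   0.0028  0.0277]
endface fit (array([ 0.5378,  0.2102, -0.3023]), 1067, 3.66, np.float64(0.0782))
((538.44677734375, 187.9767608642578), (29.572589874267578, 61.54306411743164), 67.7594223022461)
-0.9 -0.025 [ 0.03  0.77  1.88  1.42  0.87 -0.93]
-0.9 0.07 [-0.12  0.63  1.94  1.25  0.96 -0.86]
  fin 0.134 [-0.19  0.51  1.93  1.14  0.08 -2.8 ]
  fin 0.24 [-0.19  0.34  1.87  0.25  0.28 -1.9 ]
-1.0 -0.025 [-0.    0.8   1.89  1.5   0.96 -1.03]
-1.0 0.07 [-0.16  0.68  1.95  1.33  1.05 -0.97]
  fin 0.134 [-0.18  0.51  1.87  0.3   0.19 -1.96]
  fin 0.24 [-0.18  0.35  1.8   0.14  0.42 -1.79]
-1.07 -0.025 [-0.02  0.83  1.89  1.54  1.03 -1.09]
-1.07 0.07 [-0.19  0.72  1.95  1.37  1.11 -1.04]
  fin 0.134 [-0.18  0.52  1.83  0.17  0.3  -1.83]
  fin 0.24 [-0.18  0.36  1.76  0.1   0.52 -1.75]
20.8583
```

View pics/w4.png

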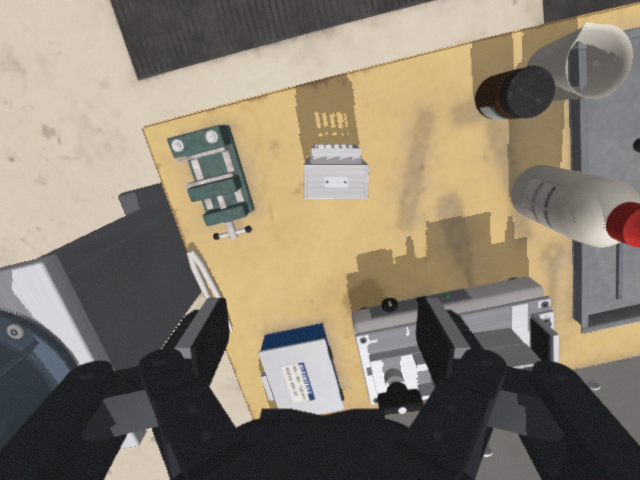

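The screen is standing firmly. The view shows the end face at (336,182) and the skirt on the +y side at (335,153), so the mouth faces −y. My `fc` had the wrong sign, because z runs from foot to mouth. I'll refit the end face offline before gripping.

Run:
```python
import numpy as np, cv2
P=np.load('w4.npy');z=np.load('stand.npz');S,h=z['S'],z['h'];s=np.array([-h[1],h[0],0])
fc=S[:3,3]+.030*h;print(fc)
Q=P[(P[:,2]>.074)&(P[:,2]<.083)]-fc;u=Q@h;v=Q@s
k=(np.abs(u)<.05)&(np.abs(v)<.045);u,v=u[k],v[k];print(len(u))
print('u',np.percentile(u,[.5,2,10,50,90,98,99.5]).round(4),'v',np.percentile(v,[.5,2,10,50,90,98,99.5]).round(4))
for b in np.arange(-.03,.03,.01):
    m=(v>=b)&(v<b+.01)
    if m.sum()>10: print(b.round(3),m.sum(),np.percentile(u[m],[2,98]).round(4))
```

```text
[0.53761058 0.18379432 0.0395    ]
2274
u [-0.016  -0.0147 -0.0122  0.0006  0.0139  0.0167  0.0169] v [-0.0298 -0.0289 -0.0242 -0.0001  0.0237  0.0286  0.0296]
-0.03 379 [-0.0147  0.0167]
-0.02 386 [-0.0147  0.0166]
-0.01 377 [-0.0148  0.0166]
0.0 375 [-0.0147  0.0167]
0.01 380 [-0.0147  0.0166]
0.02 372 [-0.0147  0.0168]
```

Run:
```python
from h import *
# identify wrist geometry from tool-down IK solutions, no motion
A=[];b=[]
for x in(.35,.45,.55,.65,.75):
    for z in(.1,.25,.4):
        q=manip.inverse_kinematics([x,.0,z],tilt(0,0))
        if q is None: continue
        r=np.hypot(x,0);s2,s3=q[1],q[1]+q[2]
        # r*cos(q1) ~ L2 s + L3 s + a
        A.append([np.sin(s2),np.sin(s3),1,0]);b.append(x*np.cos(q[0]))
        A.append([np.cos(s2),np.cos(s3),0,1]);b.append(z)
sol,res,_,_=np.linalg.lstsq(np.array(A),np.array(b),rcond=None);print('L2 L3 a (d1-Lt)',sol.round(4),res)
L2,L3,a,dz=sol
z_=np.load('stand.npz');h=z_['h'];S=z_['S'];fc=S[:3,3]+.031*h
hd=np.arctan2(h[1],h[0])
def c(q): # wrist centre in-plane z offset and radius (z relative to d1)
    return L2*np.sin(q[1])+L3*np.sin(q[1]+q[2])+a, L2*np.cos(q[1])+L3*np.cos(q[1]+q[2])
# Lt: from tilted IK pairs: wrist z = TCP z + Lt cos(al)
q=manip.inverse_kinematics([.5,0,.2],tilt(-.5,0));zz=c(q)[1]+dz # = z_w - Lt
print('Lt',(zz-.2)/(np.cos(.5)-1))
Lt=(zz-.2)/(np.cos(.5)-1)
for a2 in(-.85,-1.0,-1.07):
    R=tilt(a2,hd)
    for ph in(.055,.062):
        pc=fc.copy();pc[2]=ph
        for b in(.025,-.07,-.14):
            t=pc+b*R[:,0];q=manip.inverse_kinematics(t,R)
            print(a2,ph,b,'wrist',(t-Lt*R[:,0]).round(3),None if q is None else np.round(q,2))
```

```text
L2 L3 a (d1-Lt) [ 0.4869  0.4378 -0.0131 -0.0423] [0.0022249]
Lt 0.26884920525107436
-0.85 0.055 0.025 wrist [0.495 0.005 0.216] [-0.08  0.73  1.93  1.31  0.88 -0.93]
-0.85 0.055 -0.07 wrist [ 0.478 -0.065  0.279] [-0.22  0.59  1.96  1.12  0.98 -0.84]
-0.85 0.055 -0.14 wrist [ 0.466 -0.116  0.325] [-0.33  0.5   1.96  1.    1.09 -0.78]
-0.85 0.062 0.025 wrist [0.495 0.005 0.223] [-0.08  0.72  1.93  1.29  0.88 -0.92]
-0.85 0.062 -0.07 wrist [ 0.478 -0.065  0.286] [-0.22  0.58  1.96  1.12  0.99 -0.83]
-0.85 0.062 -0.14 wrist [ 0.466 -0.116  0.332] [-0.33  0.48  1.96  1.    1.1  -0.77]
-1.0 0.055 0.025 wrist [ 0.49  -0.017  0.187] [-0.12  0.79  1.93  1.41  1.01 -1.07]
-1.0 0.055 -0.07 wrist [ 0.471 -0.094  0.238] [-0.29  0.67  1.97  1.23  1.1  -1.  ]
-1.0 0.055 -0.14 wrist [ 0.457 -0.152  0.276] [-0.41  0.6   1.97  1.1   1.19 -0.95]
-1.0 0.062 0.025 wrist [ 0.49  -0.017  0.194] [-0.12  0.78  1.93  1.4   1.01 -1.06]
-1.0 0.062 -0.07 wrist [ 0.471 -0.094  0.245] [-0.29  0.66  1.97  1.22  1.11 -0.99]
-1.0 0.062 -0.14 wrist [ 0.457 -0.152  0.283] [-0.41  0.58  1.97  1.1   1.2  -0.94]
-1.07 0.055 0.025 wrist [ 0.488 -0.025  0.172] [-0.14  0.82  1.93  1.45  1.08 -1.12]
-1.07 0.055 -0.07 wrist [ 0.468 -0.106  0.218] [-0.31  0.72  1.97  1.27  1.16 -1.07]
-1.07 0.055 -0.14 wrist [ 0.454 -0.166  0.251] [-0.44  0.65  1.96  1.14  1.24 -1.02]
-1.07 0.062 0.025 wrist [ 0.488 -0.025  0.179] [-0.14  0.81  1.93  1.44  1.08 -1.11]
-1.07 0.062 -0.07 wrist [ 0.468 -0.106  0.225] [-0.31  0.7   1.97  1.26  1.16 -1.05]
-1.07 0.062 -0.14 wrist [ 0.454 -0.166  0.258] [-0.44  0.63  1.96  1.13  1.25 -1.  ]
```

```bash
cat > s5.py <<'E'
from fits import *
def T(R,p): M=np.eye(4);M[:3,:3]=R;M[:3,3]=p;return M
up=np.array([0,0,1.])
z=np.load('stand.npz');S,h=z['S'].copy(),z['h'];S[:3,3]+=.001*h;S[2,3]=.039
hd=np.arctan2(h[1],h[0]);fc=S[:3,3]+.030*h;fc[2]=.062
R2=tilt(-1.0,hd);G=T(R2,fc+.025*R2[:,0])
X=np.linalg.inv(G)@S
fy=1.4996-np.pi/2;hf=np.array([np.cos(fy),np.sin(fy),0])
F=T(np.stack([np.cross(-hf,up),-hf,up],1),[.6554,-.0575,.104])
W=F@np.linalg.inv(X)
np.savez('fin.npz',W=W)
print('W',W.round(3).tolist())
for M,dz in((G,.13),(G,0),(G,.2),(W,.1),(W,.02),(W,0)):
    q=manip.inverse_kinematics(M[:3,3]+dz*up,M[:3,:3]);print(np.round(q,2) if q is not None else None);assert q is not None
manip.move_ptp(G[:3,3]+.13*up,R2)
manip.move_l(G[:3,3],max_speed=.12)
manip.set_gripper(0.0,60);print('w',manip.current_grip_width(),np.round(manip.current_force(),1))
manip.move_l(G[:3,3]+.2*up,max_speed=.25)
manip.move_ptp([.52,.08,.32],tilt(-.1,-.9))
manip.move_ptp(W[:3,3]+.1*up,W[:3,:3])
print('w',manip.current_grip_width(),manip.current_time())
manip.move_l(W[:3,3]+.025*up,max_speed=.1)
snap('side','side2.png');print(manip.current_time(),np.round(manip.current_ee_pos()-W[:3,3],4))
E
python3 s5.py; cd pics; python3 -c "
import cv2;i=cv2.imread('side2.png');cv2.imwrite('side2c.png',cv2.resize(i[190:350,180:400],None,fx=3.5,fy=3.5,interpolation=cv2.INTER_CUBIC))"
```

```text
W [[0.539, 0.071, 0.839, 0.646], [-0.038, 0.997, -0.06, -0.057], [-0.841, -0.0, 0.54, 0.113], [0.0, 0.0, 0.0, 1.0]]
[-0.12  0.51  1.93  1.25  1.08 -0.76]
[-0.12  0.78  1.93  1.4   1.01 -1.06]
[-0.12  0.39  1.9   1.18  1.13 -0.59]
[-0.18  0.35  1.83  0.16  0.41 -1.81]
[-0.18  0.47  1.88  0.27  0.23 -1.93]
[-0.18  0.51  1.89  0.33  0.19 -1.99]
w 0.6957577105824911 [-1.1 -0.9  6.6]
w 0.6961650543957731 26.6
27.55 [ 0.0004 -0.      0.0259]
```

View pics/side2c.png

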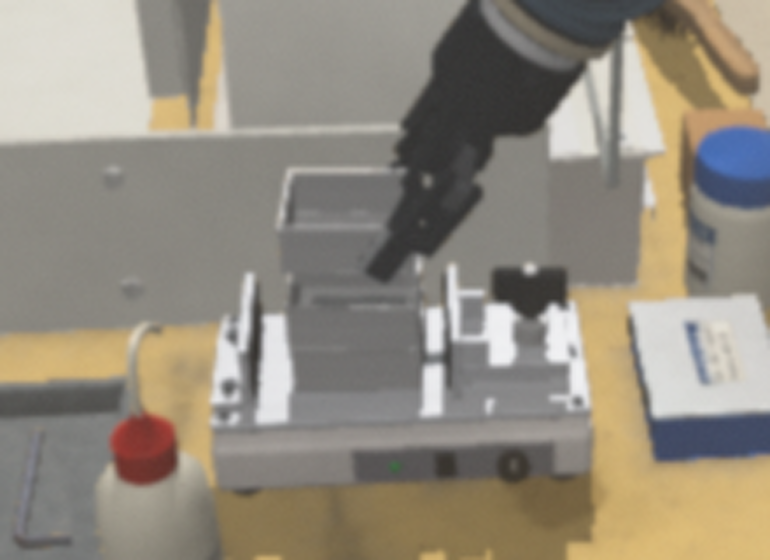

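The coarse screen is right way up and hangs level about 25 mm above the fine one (rim at (345,175), fine rim at (350,290) in the crop). I'll check its offset with side depth, then lower it.

```bash
cat > s6.py <<'E'
from fits import *
W=np.load('fin.npz')['W'];up=np.array([0,0,1.])
p,d,c=snap('side');X=cloud(d,c);P=X[np.isfinite(X[...,0])]
r=fitrect(P,(.657,-.0565),1.4996,.057,.075,.168,.184,.055);print('coarse rim side',r)
off=np.zeros(3)
if r and r[1]>60 and r[2]<1.5:
    off[:2]=np.array([.6569,-.0565])-r[0][:2]   # where the side camera should see it
    print('off',off)
    off=np.clip(off,-.003,.003)
f0=np.array(manip.current_force());t=W[:3,3]+off
for dz in(.012,.006,.002,.0,-.0015):
    manip.move_l(t+dz*up,max_speed=.06);f=np.array(manip.current_force())-f0
    print(dz,f.round(1),np.round(manip.current_ee_pos()-t,4))
    if f[2]>9: break
E
python3 s6.py
```

```text
coarse rim side (array([ 0.6565, -0.0563,  1.4837]), 372, 1.42, np.float64(0.1742))
off [ 0.0004 -0.0002  0.    ]
0.012 [ 1.  -0.9  0.4] [-0.0002  0.      0.0115]
0.006 [0.6 1.3 0.1] [-0.0001  0.      0.0058]
0.002 [ 1.3 -0.4  0.3] [-0.0001 -0.      0.0018]
0.0 [-0.4 -0.   3.5] [ 0.0003 -0.0001  0.0004]
-0.0015 [-8.6  0.8 18. ] [ 0.0008 -0.0002  0.0003]
```

```bash
cat > s7.py <<'E'
from fits import *
W=np.load('fin.npz')['W'];up=np.array([0,0,1.])
manip.set_gripper(.9)
p=np.array(manip.current_ee_pos())-.08*W[:3,0];manip.move_l(p,max_speed=.2)
manip.move_ptp([.55,-.053,.24],tilt(0,0))
P=wristcloud('w5.png')
print('coarse rim',fitrect(P,(.655,-.0575),1.5,.057,.075,.138,.162,.055))
k=(P[:,2]>.114)&(P[:,2]<.126)&(P[:,0]>.52)&(P[:,0]<.585)&(P[:,1]>-.08)&(P[:,1]<-.03);Q=P[k]
print('knob',len(Q),np.percentile(Q,[1,50,99],axis=0).round(4).tolist())
k=(P[:,2]>.092)&(P[:,2]<.104)&(P[:,0]>.585)&(P[:,0]<.612)&(np.abs(P[:,1]+.055)<.034);print('bar',np.percentile(P[k],[1,50,99],axis=0).round(4).tolist())
print(manip.current_time())
E
python3 s7.py
```

```text
coarse rim (array([ 0.6553, -0.0584,  1.498 ]), 2488, 0.54, np.float64(0.1478))
knob 820 [[0.5292, -0.0603, 0.1158], [0.5496, -0.0538, 0.1201], [0.5728, -0.0468, 0.1222]]
bar [[0.594, -0.0883, 0.0923], [0.5966, -0.0539, 0.0981], [0.6036, -0.0216, 0.1002]]
30.725
```

View pics/w5.png

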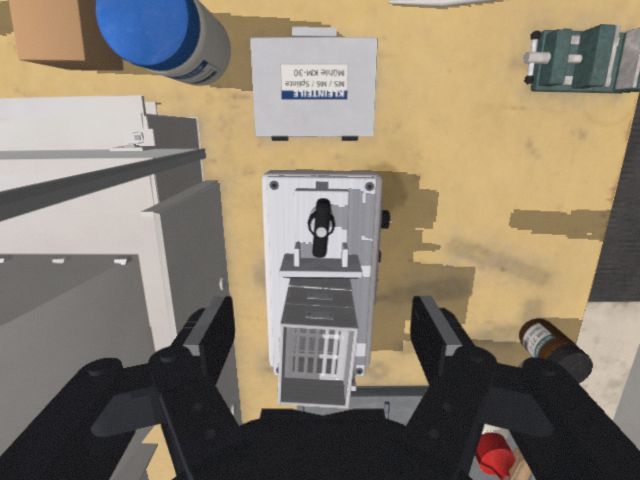

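The coarse screen sits right way up on the stack at (318,365), with its rim centre within 1 mm of the fine screen's. Now I grip the wing (320,225), slide the bar and turn the knob.

```bash
cat > s8.py <<'E'
from fits import *
kx,ky=.551,-.0535;z=.1045
manip.set_gripper(.45)
manip.move_l([kx,ky,.15],max_speed=.25);manip.move_l([kx,ky,z],max_speed=.1)
manip.set_gripper(0,60);print('w',manip.current_grip_width(),np.round(manip.current_force(),1))
f0=np.array(manip.current_force())
d=0
for d in [.012,.024,.032,.036,.038,.0395,.041,.042,.043,.044,.045,.046,.047]:
    manip.move_l([kx+d,ky,z],max_speed=.06)
    f=np.array(manip.current_force())-f0;e=np.array(manip.current_ee_pos())
    print(d,f.round(1),(e-[kx,ky,z]).round(4))
    if f[0]<-16: break
print(manip.current_time(),manip.current_grip_width())
E
python3 s8.py
```

```text
w 0.12070911785806078 [-1.1  1.9  4.9]
0.012 [ 2.5 -1.3  0.9] [ 0.013  -0.0002  0.0009]
0.024 [ 2.7 -2.1  0.2] [ 0.025  -0.0003  0.0009]
0.032 [ 2.2 -4.6  0.6] [ 0.033  -0.0005  0.0009]
0.036 [-4.6 -5.2  5.3] [ 0.0359 -0.0005  0.0009]
0.038 [-14.   -5.2  13.5] [ 0.0361 -0.0005  0.0008]
0.0395 [-22.6  -5.9  18.9] [ 0.0362 -0.0004  0.0007]
34.3917 0.12331282281625103
```

```bash
cat > chk.py <<'E'
from fits import *
p,d,c=snap('side','side_chk.png');X=cloud(d,c);P=X[np.isfinite(X[...,0])]
print('coarse rim',fitrect(P,(.678,-.0565),1.55,.057,.075,.142,.158,.06))
def st(n,zl,zh,xl,xh):
    k=(P[:,2]>zl)&(P[:,2]<zh)&(P[:,0]>xl)&(P[:,0]<xh)&(P[:,1]>-.085)&(P[:,1]<-.025);Q=P[k];print(n,len(Q),np.percentile(Q,[2,50,98],axis=0).round(4).tolist() if len(Q) else '')
st('bar top',.093,.104,.615,.655);st('stop top',.093,.104,.705,.74)
# +y faces of stack: extents in x per height band
for n,zl,zh in(('pan',.06,.082),('fine',.09,.115),('coarse',.122,.146)):
    k=(P[:,2]>zl)&(P[:,2]<zh)&(P[:,1]>-.04)&(P[:,1]<-.012)&(P[:,0]>.60)&(P[:,0]<.74);Q=P[k]
    if len(Q)>20:
        m,b=np.polyfit(Q[:,0],Q[:,1],1);print(n,len(Q),np.percentile(Q[:,0],[1,99]).round(4),'y',np.median(Q[:,1]).round(4),'slope',m.round(3))
print(manip.current_time())
E
python3 chk.py;cd pics; python3 -c "
import cv2;i=cv2.imread('side_chk.png');cv2.imwrite('side3c.png',cv2.resize(i[200:340,200:380],None,fx=4,fy=4,interpolation=cv2.INTER_CUBIC))"
```

```text
coarse rim (array([ 0.6786, -0.054 ,  1.5599]), 377, 1.0, np.float64(0.1484))
bar top 90 [[0.6309, -0.084, 0.0936], [0.6364, -0.0476, 0.0982], [0.6522, -0.0252, 0.1032]]
stop top 64 [[0.7057, -0.0763, 0.094], [0.722, -0.0361, 0.0985], [0.7262, -0.0251, 0.1025]]
pan 513 [0.601  0.7385] y -0.0262 slope 0.036
fine 437 [0.6313 0.7255] y -0.0255 slope -0.009
coarse 368 [0.6401 0.7171] y -0.0255 slope -0.002
34.4417
```

View pics/side3c.png

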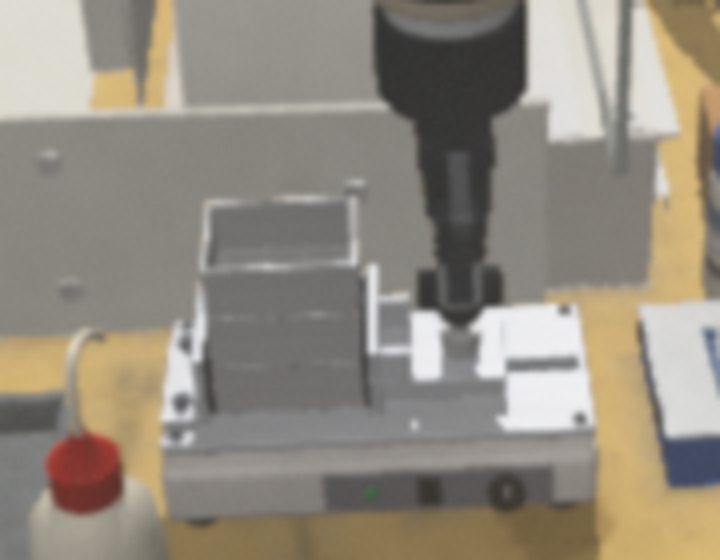

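The stack is squared (yaw 1.56, faces flush in the picture at (285,330)) and held between bar and stop. I turn the wing clockwise.

```bash
cat > s9.py <<'E'
from fits import *
x,y,z=.551+.0385,-.0535,.1045
for a in(.3,.6,.9,1.2):
    manip.move_l([x,y,z],tilt(0,-a),max_speed=.1)
    R=np.array(manip.current_tcp_rot())
    print(a,'yaw',round(float(np.arctan2(-R[0,1],R[1,1])),3),np.round(manip.current_force(),1),np.round(manip.current_ft_torque(),2),(np.array(manip.current_ee_pos())-[.551,y,z]).round(4))
print(manip.current_grip_width(),manip.current_time())
E
python3 s9.py
```

```text
0.3 yaw -0.3 [-17.5  -2.9  19.7] [-0.75  2.98 -0.21] [ 0.0361 -0.0004  0.0008]
0.6 yaw -0.6 [-17.2  -2.9  18.5] [-0.59  2.94 -0.21] [ 0.0361 -0.0003  0.0008]
0.9 yaw -0.9 [-17.7  -2.5  19.3] [-0.6   2.99 -0.2 ] [ 0.0361 -0.0003  0.0008]
1.2 yaw -1.2 [-16.6  -2.1  19.1] [-0.41  2.86 -0.11] [ 0.0362 -0.0003  0.0008]
0.12056504032173568 36.2417
```

```bash
cat > s10.py <<'E'
from fits import *
manip.set_gripper(.35)
manip.move_l([.5875,-.0535,.17],max_speed=.15)
manip.move_l([.57,-.03,.27],max_speed=.25)
manip.move_ptp([.56,-.03,.28],tilt(0,0))
P=wristcloud('w6.png')
k=(P[:,2]>.114)&(P[:,2]<.126)&(np.abs(P[:,0]-.588)<.03)&(np.abs(P[:,1]+.0535)<.03);Q=P[k]
ev,V=np.linalg.eigh(np.cov(Q[:,:2].T));v=V[:,1]*np.sign(V[0,1]);print('wing centre',Q.mean(0).round(4),'angle',np.arctan2(v[1],v[0]).round(3),'ext',np.ptp((Q[:,:2]-Q[:,:2].mean(0))@v).round(4))
r=fitrect(P,(.677,-.056),1.56,.057,.075,.138,.162,.06);print('coarse rim',r)
k=(P[:,2]>.138)&(P[:,2]<.16)&(np.hypot(P[:,0]-r[0][0],P[:,1]-r[0][1])<.055);Q=P[k]
Q=Q[Q[:,2]>np.percentile(Q[:,2],60)-.003];A=np.c_[Q[:,:2]-r[0][:2],np.ones(len(Q))];s,*_=np.linalg.lstsq(A,Q[:,2],rcond=None);print('rim plane',s.round(4))
exec(open('chk.py').read().split('\n',1)[1])
for n in('wash_bottle','sample_jar_blue','carton','sample_jar_brown'):
    q=manip.look_for('side',n);print(n,[(np.round(a['at'],3).tolist(),round(a['confidence'],2)) for a in q[:1]])
E
python3 s10.py
```

```text
wing centre [ 0.5847 -0.0536  0.1197] angle -1.207 ext 0.0455
coarse rim (array([ 0.6764, -0.0552,  1.5629]), 1133, 0.57, np.float64(0.1483))
rim plane [-0.0006  0.0181  0.1493]
coarse rim (array([ 0.6785, -0.054 ,  1.5618]), 373, 1.03, np.float64(0.1484))
bar top 93 [[0.6302, -0.0816, 0.0936], [0.6351, -0.051, 0.0983], [0.6516, -0.0255, 0.1027]]
stop top 67 [[0.7058, -0.0761, 0.0935], [0.7222, -0.0337, 0.0985], [0.7264, -0.0253, 0.103]]
pan 501 [0.601  0.7388] y -0.0261 slope 0.044
fine 439 [0.6313 0.7255] y -0.0253 slope -0.006
coarse 370 [0.6401 0.7171] y -0.0254 slope -0.002
38.925
wash_bottle [([0.76, 0.126, 0.098], 0.89)]
sample_jar_blue [([0.405, -0.154, 0.079], 0.81)]
carton [([0.41, -0.292, 0.062], 0.52)]
sample_jar_brown [([0.723, 0.238, 0.061], 0.89)]
```

View pics/w6.png

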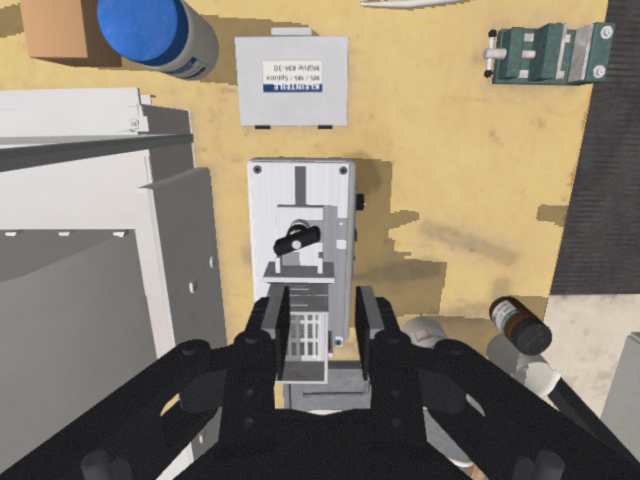

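The wing reads 1.21 rad clockwise, the coarse rim is level at z 0.149 (0.150 expected), the stack is clamped, and the bystanders have not moved. The gripper is clear, so I hand in.

```bash
python3 -c "
from bench import manip
manip.dwell(.5);print(manip.current_time());manip.sign_off()"
```

```text
39.625
the job is handed in; nothing more can be done
```

The grain screens are stacked and clamped, and I handed the job in at 39.6 s of the 72 s allowed. No verdict is reported back.

- **Screens:** I put the fine screen on the pan. The coarse one I stood on its end face, regripped, turned right way up and set on the fine screen.
- **Clamp:** I pushed the bar by its wing until the stack stood firm (wrist force about 20 N), then turned the wing clockwise in the same grip.

**Last checks:**
- **Height:** the coarse rim measured 0.149 m against 0.150 m expected. The fine rim, measured before the coarse went on, was 0.117 m against 0.118 m.
- **Level and centred:** the rim is level to about 0.02 rad. The two screens' centres were about 1 mm apart before clamping. Afterwards the coarse and fine side faces lined up in the side depth.
- **Clamping:** the stack squared up flush with bar and stop in the side picture. I did not measure the gaps themselves.
- **Knob:** the wing stands at about 1.2 rad, past the 0.85 needed.
- **Other things on the bench:** the bottle, both jars and the carton were found where they started, to within a few millimetres. I did not re-measure the brush; the arm did not work near it.

**Discrepancies:**
- The wrist and side cameras differed by 1–2 mm, within their calibration.
- The bar stopped after 36 mm, less than the 42 mm from fully open. The measured bar-to-stop gap suggests it started part-way closed.

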